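# Swap the wrong shaft in the robot's knee pulley for the right one and hold it home

### The arm

A 6-joint arm with a two-finger parallel gripper is mounted at the origin on the work surface. World frame = base frame: x ahead of the robot, y to its left, z up, the work surface at z = 0. Lengths are in m, angles in rad, forces in N, time in s.
With the tool pointing down it reaches from about 0.275 to 0.75 m from the base axis. Payload 10.2 kg.
Tool frame: the origin (TCP) lies midway between the tips of the shut fingers; the grasp point (between the pads) lies 19 mm behind it (env.hold_point_z is the distance from the TCP to the grasp point, in m); z points along the fingers, y is the line along which they close (so a half turn about z gives the same grasp; the last joint's range is limited). The gripper opens to 85 mm and grips with 20 to 120 N. Pads are 22 mm wide; open, the fingers measure 114 mm over their backs; the gripper's body (76 mm by 85 mm) begins 54 mm behind the grasp point. The pads swing forward as they close: fully open they stand 13 mm farther back than shut.
Start: joints at [0.945, 0.313, 1.498, -0, 1.331, -0.223], TCP at [0.206, 0.483, 0.209] pointing down, gripper open.
Joint ranges: [-2.94, 2.94], [-0.97, 2.17], [0.19, 2.56], [-1.23, 4.37], [0.02, 3.11], [-2.88, 2.88]. Speed limits (rad/s): [2.39, 2.39, 3.01, 3.14, 3.14, 3.14].

### API

Orientations are given as a unit quaternion [x, y, z, w].
In Python, from bench import env, kinematics, monitor, eyes, job gives the robot as it stands. The module is installed in compiled form; this text tells all that it offers. Calls block until the motion is done:
- env.reach(position, orientation): joint-space move of the TCP to a pose.
- env.movel(position, velocity=0.15, frame=None, guard=None): straight line of the TCP; frame=None keeps the orientation; velocity is the mean speed in m/s. With guard (N) it stops when the force on the tool has changed by that much, and returns True; else False.
- env.set_joints(angles): joint-space move.
- env.release() and env.close_gripper(effort=None): open the fingers fully, or close them until they stop; effort is the grip in N (None keeps the last).
- env.hold(seconds).
- kinematics.ik(position, orientation): joint angles nearest the present ones, or None.
- monitor.sense(): the state.
- eyes.grab_frame(name): name is "scene" or "top"; returns a dict with "frame" (400x640x3 uint8, red, green, blue), "mtx" (3x3 intrinsics, pixels), "view" (4x4, takes a point from world to camera coordinates). Camera axes: x right, y down, z forward; pixel columns grow to the right and rows downward; lengths in m; the calibration is good to about 2 mm. A picture is of the moment at which its call begins. There is no depth.
A pose or a line that the arm cannot do raises env.MotionError and nothing moves.
- job.hand_in(): hands the job in; it is judged then, once.
The state is a dict: "clock": time; "joints": joint angles; "qvel": joint speeds; "joint_efforts": joint torques, N m; "position": TCP position; "ee_rot": TCP orientation; "contact_force": force on the tool from outside, world axes, zero at the start; "ft_torque": the same for the moment, N m; "finger_gap": opening from 0.0 (shut) to 1.0 (fully open); "gripper_force": force on a finger pad.
Only numpy, scipy, OpenCV 4.12 (cv2) and the standard library are available. Lean on these libraries where they do the work, as an engineer would, in place of code of your own. Each camera call takes 0.05 s, during which the arm holds its last target. There are 200 camera calls.

### The job

A short shaft has been put into the knee pulley of the clamped robot shin by mistake: pull it out and stand it in a free socket of the black block, in the row where the other short shaft stands. Then take the long shaft from the block and push it, key end down, into the pulley's hub, turning it until the key slips into the keyway, and keep pushing against the spring in the bore until it is fully home. Finish while still gripping it and pressing it home, so that the clamp screw can be tightened; leave the other short shaft standing and do not knock away the tools and parts lying beside the block and the stand.

Things in the scene. Friction and masses are not known exactly. Their poses are not given: they have to be found in the camera images.
- long_shaft: the one long steel shaft, the one to fit: round, diameter 20, length 105 mm, 0.20 to 0.33 kg, upright in an end socket of one of the block's rows. Origin at the centre of its lower end, z up along the shaft, local +x to its key; yaw within 1 rad of zero at the start. The lowest 3 mm are chamfered to diameter 16. Above the key it is plain round and can be gripped from above at any yaw.
- long_key (a point): middle of the long shaft's key, on the key's outer face, 14 mm from the shaft axis along the shaft's local +x, 25 mm above its lower end; axes as the shaft's. The key is a straight dark steel bar 6 mm wide, from 14 to 36 mm above the lower end; below it the shaft is a plain round pilot.
- wrong_shaft: short steel shaft of the same diameter, chamfer and key, 80 mm long, 0.20 kg, standing in the hub at the start with its key in the keyway, held by nothing: it rests on the spring pad, lower end 55 mm above the bench, upper 49 mm out of the hub. It pulls straight up. Origin and axes as for the long shaft. It belongs in the block's row of short shafts.
- short_shaft: the other short steel shaft, 80 mm long, same shape, standing in an end socket of the other row of the block than the long one (diagonally opposite to it): it shows which row is for the short shafts. Leave it standing. Origin and axes as for the long shaft.
- shaft_block: fixed black plastic block, 120 x 200 x 30 mm high (local x, y, z), origin at the centre of its underside. In its top two rows of three round sockets, one row at local x = -35 mm, one at +35 mm, each with sockets at local y = -70, 0 and +70 mm; diameter 22, 12 mm deep: a standing shaft's lower end is 18 mm above the bench, its key in view above the block. Which row is for which length varies.
- shin_stand: fixed stand with the robot's shin clamped flat: base plate 110 x 275 mm, grey shin along local +y to a black ball foot (264 mm), strap at y = 140 up to 64 mm high. At the knee end a toothed pulley (diameter 70, top at 68 mm), bolted on, cannot turn; above it its steel hub, diameter 44. Origin on the bench on the axis of the hub's vertical bore, local +x to the keyway; yaw within 0.5 rad of zero.
- hub_mouth (a point): centre of the bore's mouth in the hub's flat top face, 86 mm above the bench, axes as the stand's. Bore diameter 22, no chamfer, 36 mm deep to its hard bottom. With the key out of line the shaft stops on the hub face 14 mm deep. Fully home, the shaft's lower end is 36 mm below this point and the key's upper end is flush with the hub face.
- keyway (a point): middle of the keyway's opening in the hub's top face, 13 mm from the bore axis along the stand's local +x; axes as the stand's. The keyway is a slot 8 mm wide, open to the bore, reaching 15.2 mm from the axis over the whole depth; the key enters when within about 0.08 rad of it.
- spring_pad (a joint): brass spring pad in the bottom of the bore, value in m, 0 at rest with its face 5 mm above the bottom; grows as the shaft presses it down (0.005 with the shaft fully home). It pushes up with about 5 N at rest and 10 N fully home, more than the shaft weighs.
- tape_roll: roll of blue tape lying flat, outer diameter 96, inner 76, 19 mm high, origin under its centre; a bystander.
- hex_keys: folding hex-key set, 16 x 88 x 28 mm along local y with one key folded out 55 mm to -y, lying beside the stand, origin under its centre; a bystander.
- bearing: ball bearing lying flat, outer diameter 32, bore 20, 9 mm high, just beyond the block, origin under its centre; a bystander.
- screwdriver: screwdriver with orange handle, 190 mm long, lying beside the block on its robot side, about 30 mm high; a bystander.
Mind the look-alikes: they are no part of the job. What is shaped like the long_shaft but red is not meant. Leave any yellow look-alike of the short_shaft alone.

How it is judged:
By the outcome, as a careful person would: the job done as asked, in the order asked, and still so for the second after the job is handed in, while the arm keeps its last pose, push and grip.
It also fails if it takes over 54 s, if anything falls off the work surface, if the arm or the gripper's body presses on something with over 40 N, if the wrist force passes 120 N, or if a joint passes its speed limit or range.

## Working session

There is one attempt and no reset: what is moved stays moved. The work goes in short steps, each a Python script; the robot and the scene stay as the last script left them, time stands still between calls to the robot, and variables do not carry over. Pictures are saved under pics/ and viewed, at most 10 in all, crops included, and the job is handed in when it is done.

```bash
mkdir -p pics
python3 - <<'E'
from bench import env,eyes,monitor
import cv2,numpy as np
for n in("scene","top"):
    d=eyes.grab_frame(n); cv2.imwrite(f"pics/{n}0.png",d["frame"][:,:,::-1]); np.savez(f"pics/{n}0.npz",**d)
    print(n,d["mtx"].tolist(),np.round(d["view"],4).tolist())
print(monitor.sense(),env.hold_point_z)
E
```

```text
scene [[389.24529015961735, 0.0, 314.89672052033274], [0.0, 389.24529015961735, 198.28667579380715], [0.0, 0.0, 1.0]] [[0.8238, 0.5666, 0.016, -0.4309], [0.3536, -0.4916, -0.7958, -0.1454], [-0.4431, 0.6613, -0.6053, 1.3083], [0.0, 0.0, 0.0, 1.0]]
top [[510.64172110026857, 0.0, 318.1690087482542], [0.0, 510.64172110026857, 206.23087315510716], [0.0, 0.0, 1.0]] [[0.0128, -0.9999, 0.0095, -0.0691], [-0.9942, -0.0137, -0.1062, 0.5304], [0.1064, -0.0081, -0.9943, 1.2156], [0.0, 0.0, 0.0, 1.0]]
{'clock': 0.1, 'joints': array([ 9.44609979e-01,  3.13394449e-01,  1.49834808e+00,  6.69905627e-06,
        1.33101186e+00, -2.23405291e-01]), 'qvel': array([-1.38104282e-03, -2.51251755e-03, -2.96699497e-03,  4.18049680e-04,
       -8.07313794e-05, -2.43022132e-03]), 'joint_efforts': array([ 3.01770342e-03, -4.12894607e+01, -2.60140210e+01, -1.35163004e-04,
        2.95663864e-03,  8.07913898e-05]), 'position': array([0.20564874, 0.48277138, 0.20839702]), 'ee_rot': array([ 2.00032696e-01,  9.79789050e-01, -5.27898967e-04, -2.42358901e-04]), 'contact_force': array([-0.32921758,  0.1876797 , -0.99468652]), 'ft_torque': array([ 0.00238936, -0.01242115, -0.0148956 ]), 'gripper_force': 0.0, 'finger_gap': 0.9975539394530024} 0.0187
```

View pics/scene0.png

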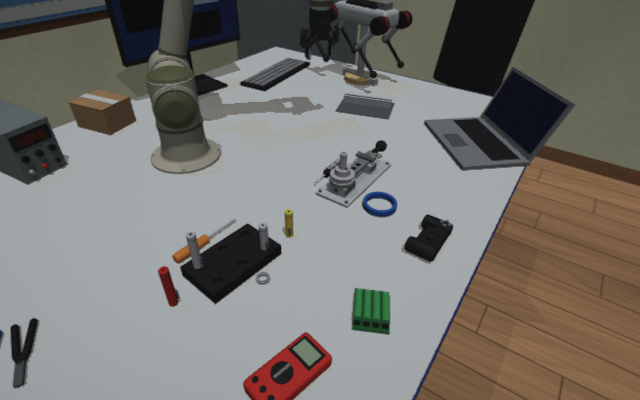

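View pics/top0.png

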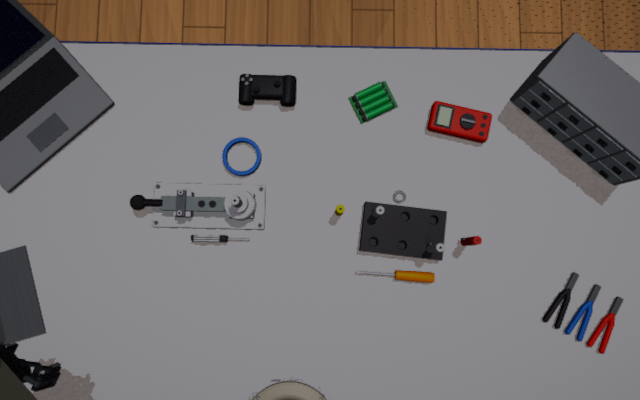

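```bash
cat > h.py <<'E'
import numpy as np,cv2
def load(n): return dict(np.load(f"pics/{n}.npz"))
def ray(d,uv):
    R,t=d["view"][:3,:3],d["view"][:3,3]
    v=R.T@np.linalg.inv(d["mtx"])@np.array([uv[0],uv[1],1.]); return -R.T@t,v
def plane(d,uv,z):
    c,v=ray(d,uv); return c+v*(z-c[2])/v[2]
def proj(d,p):
    q=d["mtx"]@(d["view"][:3,:3]@np.asarray(p,float)+d["view"][:3,3]); return q[:2]/q[2]
def two(d1,a,d2,b):
    c1,v1=ray(d1,a);c2,v2=ray(d2,b)
    s=np.linalg.lstsq(np.c_[v1,-v2],c2-c1,rcond=None)[0]
    p,q=c1+s[0]*v1,c2+s[1]*v2; return (p+q)/2,np.linalg.norm(p-q)
E
python3 - <<'E'
from h import *
T=load("top0");S=load("scene0")
def crop(d,x,y,w,h,k): return cv2.resize(d["frame"][y:y+h,x:x+w,::-1],None,fx=k,fy=k,interpolation=cv2.INTER_CUBIC)
a=crop(T,350,195,100,75,4);b=crop(S,170,205,100,75,4)
c=crop(T,190,165,100,75,4);e=crop(S,310,140,100,75,4)
cv2.imwrite("pics/crop1.png",np.vstack([np.hstack([a,b]),np.hstack([c,e])]))
for n,d in(("T",T),("S",S)): print(n,ray(d,(0,0))[0])
g=cv2.cvtColor(T["frame"],cv2.COLOR_RGB2GRAY)
m=(g<70).astype(np.uint8)
sub=np.zeros_like(m);sub[195:270,352:455]=m[195:270,352:455]
sub=cv2.morphologyEx(sub,cv2.MORPH_CLOSE,np.ones((9,9)))
C=max(cv2.findContours(sub,0,1)[0],key=cv2.contourArea)
r=cv2.minAreaRect(C);bx=cv2.boxPoints(r);print(r,bx.tolist())
print([plane(T,p,.03).round(4).tolist() for p in bx])
E
```

```text
T [ 0.39892453 -0.0519165   1.26566201]
S [ 0.98611087 -0.6924569   0.68309729]
((402.845703125, 228.64797973632812), (83.6002197265625, 53.72795486450195), 6.911227226257324) [[358.11676025390625, 250.28689575195312], [364.5819091796875, 196.9493408203125], [447.57464599609375, 207.00906372070312], [441.1094970703125, 260.34661865234375]]
[[0.4255, -0.1598, 0.03], [0.5554, -0.175, 0.03], [0.5335, -0.3777, 0.03], [0.4039, -0.3602, 0.03]]
```

View pics/crop1.png

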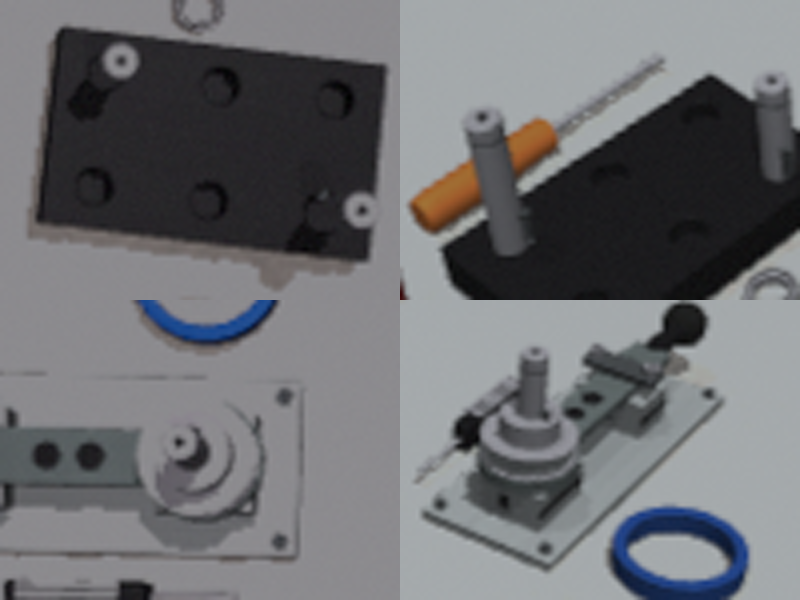

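Run:
```python
from h import *
T=load("top0");S=load("scene0")
def blob(d,cx,cy,r,th,ch=None,inv=False,k=8):
    g=cv2.cvtColor(d["frame"],cv2.COLOR_RGB2GRAY)[cy-r:cy+r+1,cx-r:cx+r+1]
    G=cv2.resize(g,None,fx=k,fy=k,interpolation=cv2.INTER_CUBIC)
    m=((G<th) if inv else (G>th)).astype(np.uint8)
    cs=[c for c in cv2.findContours(m,0,1)[0] if len(c)>20]
    c=min(cs,key=lambda c:abs(cv2.pointPolygonTest(c,(G.shape[1]/2,G.shape[0]/2),True)) if cv2.pointPolygonTest(c,(G.shape[1]/2,G.shape[0]/2),True)<0 else 0)
    e=cv2.fitEllipse(cv2.convexHull(c)); 
    return (np.array(e[0])+.5)/k-.5+[cx-r,cy-r],np.array(e[1])/k
for n,t,z in(("long",(440,247),.123),("short",(380,210),.098),("wrong",(236,201),.135)):
    for th in(130,160): 
        if n=="wrong": th+=10
        p,s=blob(T,*t,9,th); print(n,p.round(1),s.round(1),plane(T,p,z).round(4))
for n,u,t in(("long",(191.2,235.0),(440.5,247.5)),("short",(263,225.5),(380,210.2)),("wrong",(344,153),(236,201))): 
    print(n,[a.round(4) for a in two(T,t,S,u)], )
# free sockets, z .03
g=cv2.cvtColor(T["frame"],cv2.COLOR_RGB2GRAY)
for t in((405,216),(434,220),(373,242),(402,245)):
    w=g[t[1]-8:t[1]+9,t[0]-8:t[0]+9]; 
    try:
        p,s=blob(T,*t,9,int(np.percentile(w,20)+np.percentile(w,80))//2,inv=True);print("sock",p.round(1),s.round(1),plane(T,p,.03).round(4),np.percentile(w,[5,20,50,80]))
    except Exception as e: print(e)
# plate edges: strong gradient lines near rows 182,228
E=cv2.Canny(cv2.resize(g[170:240,145:275],None,fx=4,fy=4,interpolation=cv2.INTER_CUBIC),40,120)
for l in cv2.HoughLinesP(E,1,np.pi/720,60,minLineLength=120,maxLineGap=20)[:,0]:
    a,b=l[:2]/4+[145,170],l[2:]/4+[145,170]; A,B=plane(T,a,.01),plane(T,b,.01)
    print(a.round(1),b.round(1),"yaw of dir",round(np.arctan2(*(A-B)[[1,0]]),3))
```

```text
long [446.7 247.1] [19.5 19.7] [ 0.4332 -0.3498  0.123 ]Traceback (most recent call last):
  File "<stdin>", line 14, in <module>
  File "<stdin>", line 8, in blob
ValueError: min() iterable argument is empty
```

Run:
```python
from h import *
T=load("top0");S=load("scene0")
for n,u,t,z in(("long",(190.6,234.1),(440.1,247.1),.123),("short",(262.6,224.6),(379.7,209.9),.098),("wrong",(343.4,152.9),(235,200.1),.135)):
    print(n,[np.round(a,4) for a in two(T,t,S,u)],plane(T,t,z).round(4),plane(S,u,z).round(4))
g=cv2.cvtColor(T["frame"],cv2.COLOR_RGB2GRAY)
print(g[205:216,374:387]);
for t in((405,216),(433,219),(373,241),(402,244)):
    w=g[t[1]-8:t[1]+9,t[0]-8:t[0]+9].astype(float); wt=np.clip(np.median(w)-6-w,0,10)
    yy,xx=np.mgrid[-8:9,-8:9]; p=np.array([(wt*xx).sum(),(wt*yy).sum()])/wt.sum()+t
    print("sock",p.round(1),plane(T,p,.03).round(4),np.percentile(w,[5,20,50,80]))
E_=cv2.Canny(cv2.resize(g[170:240,145:275],None,fx=4,fy=4,interpolation=cv2.INTER_CUBIC),20,60)
for l in cv2.HoughLinesP(E_,1,np.pi/720,60,minLineLength=120,maxLineGap=20)[:,0]:
    a,b=l[:2]/4+[145,170],l[2:]/4+[145,170]; A,B=plane(T,a,.01),plane(T,b,.01)
    print(a.round(1),b.round(1),A.round(3),"yaw of dir",round(np.arctan2(*(A-B)[[1,0]]),3))
```

```text
long [array([ 0.4331, -0.3353,  0.1219]), np.float64(0.0002)] [ 0.433  -0.3351  0.123 ] [ 0.4342 -0.336   0.123 ]
short [array([ 0.5171, -0.2034,  0.0974]), np.float64(0.0007)] [ 0.5173 -0.2031  0.098 ] [ 0.5173 -0.2041  0.098 ]
wrong [array([0.5309, 0.1242, 0.1339]), np.float64(0.0006)] [0.531  0.1242 0.135 ] [0.5317 0.1222 0.135 ]
[[ 39  38  39  41  54  63  68  61  45  42  42  40  42]
 [ 39  35  43  70  99 110 118 108  81  52  41  41  40]
 [ 37  38  67 111 136 140 140 137 126  93  50  40  41]
 [ 33  48  99 136 138 132 128 133 139 126  72  41  41]
 [ 29  66 114 140 130  96  72 109 139 128  86  39  41]
 [ 36  62 112 140 126  77  55 100 139 131  94  41  39]
 [ 34  52 104 137 135 115 101 121 139 128  80  40  43]
 [ 36  47  84 120 138 139 139 140 135 113  50  41  39]
 [ 36  39  47  85 121 129 130 130 114  65  42  41  42]
 [ 39  39  38  46  63  82  85  80  58  38  41  43  40]
 [ 37  37  37  38  38  36  34  40  40  42  39  40  39]]
sock [406.4 214.7] [ 0.5134 -0.2768  0.03  ] [15.8 34.6 39.  41. ]
sock [435.2 218.3] [ 0.5055 -0.3472  0.03  ] [14.4 34.  37.  39. ]
sock [374.8 239.9] [ 0.451 -0.2    0.03 ] [17.4 34.  38.  40. ]
sock [403.5 243.6] [ 0.4431 -0.2694  0.03  ] [17.4 34.  37.  39. ]
[193.5 228. ] [235.2 227.8] [0.475 0.243 0.01 ] yaw of dir 1.59
[234.5 228.8] [264.8 228.8] [0.475 0.143 0.01 ] yaw of dir 1.584
[161.2 210.8] [205.5 211.8] [0.517 0.324 0.01 ] yaw of dir 1.562
[157.8 226.8] [193.2 226.8] [0.477 0.331 0.01 ] yaw of dir 1.584
[162.8 195.8] [214.2 197. ] [0.554 0.322 0.01 ] yaw of dir 1.56
```

```bash
cat >> h.py <<'E'
def quat(phi):
    a=(phi+np.pi/2)/2; return [np.cos(a),np.sin(a),0,0]
BY=-0.105
E
python3 - <<'E'
from h import *
from bench import env,monitor,eyes
s=lambda m:(lambda q:print(m,round(q["clock"],2),q["position"].round(4),q["contact_force"].round(1),round(q["finger_gap"],3)))(monitor.sense())
q=quat(BY)
env.reach([.531,.1240,.19],q);s("above")
env.movel([.531,.1240,.099],.12,guard=8);s("down")
env.close_gripper(60);s("grip")
env.movel([.531,.1240,.205],.15);s("up")
env.reach([.5099,-.273,.15],q);s("over")
env.movel([.5099,-.273,.085],.15,guard=8)
c=env.movel([.5099,-.273,.059],.04,guard=6);s(("in",c))
for n in("scene","top"):
    d=eyes.grab_frame(n); np.savez(f"pics/{n}1.npz",**d)
T,S=load("top1"),load("scene1")
cv2.imwrite("pics/v1.png",cv2.resize(np.hstack([T["frame"][180:280,350:460],S["frame"][190:290,170:300]])[:,:,::-1],None,fx=3,fy=3))
E
```

```text
above 1.87 [0.5307 0.1248 0.1901] [ 0.6 -0.5  0.1] 0.997
down 2.77 [0.5314 0.1241 0.0997] [0.2 1.  0. ] 1.0
grip 3.4 [0.5312 0.124  0.0994] [ 1.  -0.3  2.7] 0.202
up 4.26 [0.5305 0.124  0.2038] [-0.4 -0.1 -2.4] 0.2
over 5.75 [ 0.5104 -0.272   0.1502] [-0.3  0.4 -1.6] 0.202
('in', True) 6.89 [ 0.5099 -0.2734  0.0624] [ 0.4 -0.5  5.6] 0.205
```

View pics/v1.png

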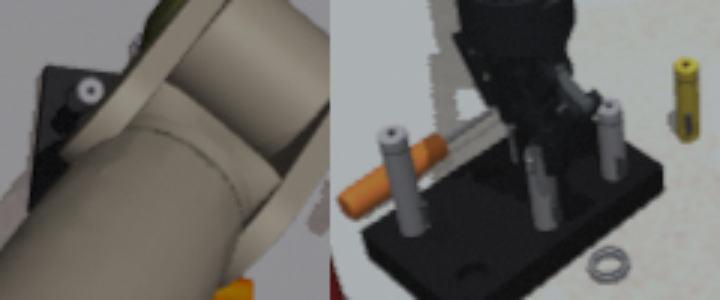

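Run:
```python
from h import *
from bench import env,monitor,eyes
s=lambda m:(lambda q:print(m,round(q["clock"],2),q["position"].round(4),q["contact_force"].round(1),round(q["finger_gap"],3)))(monitor.sense())
q=quat(BY)
env.release();env.movel([.5099,-.273,.16],.15);s("left")
env.reach([.4333,-.3353,.17],q);s("above")
env.movel([.4333,-.3353,.079],.12,guard=8);s("down")
env.close_gripper(80);s("grip")
env.movel([.4333,-.3353,.20],.15);s("up")
env.reach([.58,-.36,.36],q);env.hold(.3);s("show")
for n in("scene","top"):
    d=eyes.grab_frame(n); np.savez(f"pics/{n}2.npz",**d)
T,S=load("top2"),load("scene2")
p=proj(S,[.58,-.36,.34]).astype(int);print(p)
x,y=p[0]-40,p[1]-30
a=cv2.resize(S["frame"][y:y+80,x:x+80],None,fx=6,fy=6,interpolation=cv2.INTER_CUBIC)
b=cv2.resize(S["frame"][190:290,170:290],(300,250)); b=cv2.copyMakeBorder(b,0,230,0,0,0)
cv2.imwrite("pics/v2.png",np.hstack([a,b])[:,:,::-1]);print(x,y)
```

```text
left 8.46 [ 0.5095 -0.2727  0.159 ] [-0.6  0.4 -0.5] 0.999
above 8.94 [ 0.4327 -0.3355  0.1693] [ 0.5  0.4 -0.6] 1.002
down 9.85 [ 0.4337 -0.3355  0.0797] [-0.8  0.5 -0.8] 1.004
grip 10.49 [ 0.4335 -0.3355  0.0794] [-1.   0.1  4.4] 0.205
up 11.45 [ 0.4329 -0.3349  0.1988] [-0.2 -0.2 -2.4] 0.203
show 12.68 [ 0.5797 -0.3601  0.3599] [ 0.2  0.2 -2.1] 0.198
[217 176]
177 146
```

View pics/v2.png

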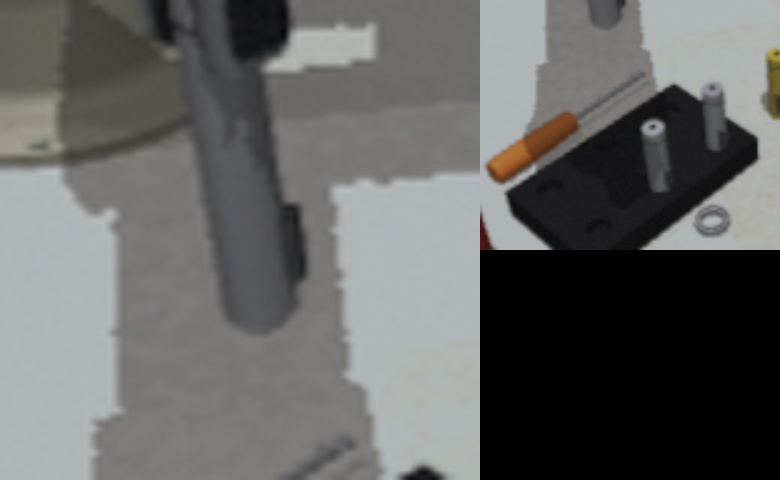

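Run:
```python
from h import *
from bench import env,monitor,eyes
env.reach([.60,-.38,.40],quat(BY-1.2));env.hold(.4)
q=monitor.sense();print(q["clock"],q["position"],q["ee_rot"],q["joints"].round(2))
for n in("scene",):
    d=eyes.grab_frame(n); np.savez(f"pics/{n}3.npz",**d,pos=q["position"])
S=load("scene3");P=q["position"]
for h in(0,14,25,36,105): print(h,proj(S,P+[0,0,-.061+h/1000]).round(1))
p=proj(S,P+[0,0,-.03]).astype(int);x,y=p[0]-35,p[1]-35
cv2.imwrite("pics/v3.png",cv2.resize(S["frame"][y:y+70,x:x+70,::-1],None,fx=8,fy=8,interpolation=cv2.INTER_CUBIC));print(x,y)
g=cv2.cvtColor(S["frame"],cv2.COLOR_RGB2GRAY)
for h in(5,18,22,26,30,40):
    u=proj(S,P+[0,0,-.061+h/1000]);print(h,g[int(round(u[1])),int(u[0])-14:int(u[0])+15])
```

```text
Traceback (most recent call last):
bench.MotionError: the arm cannot take that pose within its joint ranges
```

Run:
```python
from h import *
from bench import env,monitor,eyes
env.reach([.58,-.36,.36],quat(BY-1.2));env.hold(.4)
q=monitor.sense();print(q["clock"],q["position"],q["ee_rot"],q["joints"].round(2))
for n in("scene",):
    d=eyes.grab_frame(n); np.savez(f"pics/{n}3.npz",**d,pos=q["position"])
S=load("scene3");P=q["position"]
for h in(0,14,25,36,105): print(h,proj(S,P+[0,0,-.061+h/1000]).round(1))
p=proj(S,P+[0,0,-.03]).astype(int);x,y=p[0]-35,p[1]-35
cv2.imwrite("pics/v3.png",cv2.resize(S["frame"][y:y+70,x:x+70,::-1],None,fx=8,fy=8,interpolation=cv2.INTER_CUBIC));print(x,y)
g=cv2.cvtColor(S["frame"],cv2.COLOR_RGB2GRAY)
for h in(5,18,22,26,30,40):
    u=proj(S,P+[0,0,-.061+h/1000]);print(h,g[int(round(u[1])),int(u[0])-14:int(u[0])+15])
```

```text
14.2917 [ 0.57999346 -0.36001283  0.36000522] [9.91173374e-01 1.32572025e-01 1.11342846e-05 7.42186893e-08] [-0.73  0.71  0.5   0.    1.93  0.58]
0 [221.1 197.5]
14 [220.  190.5]
25 [219.1 184.9]
36 [218.1 179.2]
105 [211.8 140.2]
183 146
5 [122 123 124 124 122 121 121 106  82  77  83  75  56  48  47  50  74  81
  77  70  79 107 120 120 120 120 120 119 159]
18 [120 122 122 122 119 117 119 103  83  79  85  73  53  45  45  51  73  83
  78  69  80 109 122 122 122 121 119 121 160]
22 [122 121 121 121 121 120 119  95  75  81  87  75  56  46  46  53  74  82
  75  67 100 119 120 119 120 120 120 120 159]
26 [120 121 121 121 121 121 121 106  82  76  83  87  85  75  68  66  76  84
  81  73  71 105 122 123 121 120 119 118 152]
30 [117 116 118 118 119 118 120 100  79  79  85  89  90  90  88  86  86  84
  79  72  79 110 122 122 123 121 120 120 122]
40 [120 120 119 118 119 121 121 106  82  79  84  88  91  89  90  87  87  86
  81  73  72 104 119 121 121 120 120 120 121]
```

View pics/v3.png

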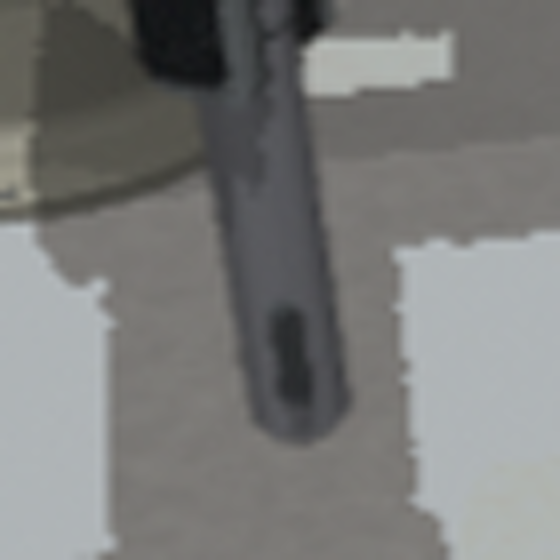

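Run:
```python
from h import *
from bench import env,monitor,eyes
s=lambda m:(lambda q:print(m,round(q["clock"],2),q["position"].round(4),q["contact_force"].round(1),q["ft_torque"].round(2),round(q["finger_gap"],3)))(monitor.sense())
q=quat(BY-1.2+.713);X,Y=.531,.1241
env.reach([X,Y,.20],q);env.movel([X,Y,.155],.15);env.hold(.2);s("over")
c=env.movel([X,Y,.137],.04,guard=5);s(("mouth",c))
if not c:
    c=env.movel([X,Y,.119],.03,guard=7);s(("key",c))
```

```text
over 16.85 [0.5316 0.124  0.1561] [ 0.1 -0.3 -2.4] [-0.01  0.03 -0.01] 0.204
('mouth', False) 17.45 [0.5309 0.1242 0.1369] [-0.7  0.5 -2.5] [ 0.1  -0.04  0.03] 0.2
('key', False) 18.2 [0.531  0.1241 0.119 ] [-0.8  1.  -3.8] [0.16 0.01 0.02] 0.202
```

Run:
```python
from h import *
from bench import env,monitor,eyes
s=lambda m:(lambda q:print(m,round(q["clock"],2),q["position"].round(4),q["contact_force"].round(1),q["ft_torque"].round(2),round(q["finger_gap"],3)))(monitor.sense())
X,Y=.531,.1241
c=env.movel([X,Y,.1125],.03,guard=25);s(("a",c))
c=env.movel([X,Y,.107],.015,guard=25);s(("b",c))
env.hold(.5);s("hold")
d=eyes.grab_frame("scene");np.savez("pics/scene4.npz",**d);f=d["frame"]
cv2.imwrite("pics/v4.png",np.hstack([cv2.resize(f[130:210,310:410],None,fx=4,fy=4,interpolation=cv2.INTER_CUBIC),cv2.resize(f[190:290,170:270],(320,320))])[:,:,::-1])
```

```text
('a', False) 18.57 [0.5315 0.1241 0.1131] [-0.2  0.9  5. ] [ 0.21 -0.   -0.01] 0.203
('b', True) 18.88 [0.5322 0.1245 0.1115] [-2.1  0.5  6.1] [ 0.16  0.42 -0.04] 0.199
hold 19.38 [0.5321 0.1245 0.1115] [-1.1  0.7  6.6] [0.14 0.5  0.03] 0.2
```

View pics/v4.png

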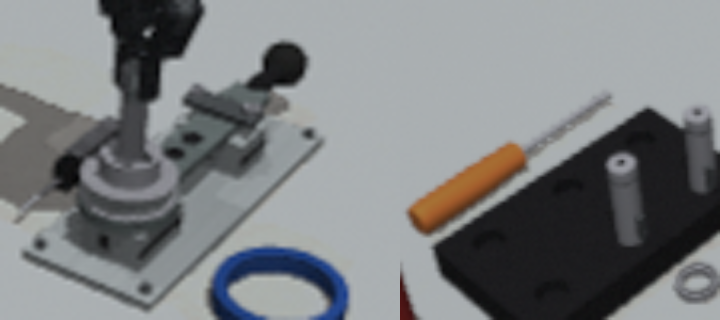

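Run:
```python
from bench import env,monitor
z=.1115
while z>.105:
    z-=.0005; env.movel([.5312,.1241,z],.01); env.hold(.15); q=monitor.sense(); print(round(q["clock"],2),round(z,4),q["position"].round(4),q["contact_force"].round(1))
    if q["contact_force"][2]>20: break
env.hold(.5); q=monitor.sense(); print(q["position"].round(4),q["contact_force"].round(1),q["finger_gap"])
```

```text
19.84 0.111 [0.5315 0.1241 0.1116] [-1.   0.4  5.5]
20.24 0.1105 [0.5316 0.1242 0.1114] [-0.8  1.5  8.8]
20.64 0.11 [0.5318 0.1242 0.1114] [-1.8  1.9 11.1]
21.04 0.1095 [0.532  0.1243 0.1114] [-2.5  1.1 14.9]
21.44 0.109 [0.5322 0.1243 0.1113] [-3.   2.  18.3]
21.84 0.1085 [0.5323 0.1244 0.1113] [-4.6  1.5 21.5]
[0.5323 0.1244 0.1113] [-3.2  1.7 22.5] 0.20088007176422865
```

```bash
python3 -c "
from bench import job
print(job.hand_in())"
```

```text
the job is handed in; nothing more can be done
None
```

I moved the wrong short shaft into the middle socket of the short-shaft row. The long shaft is in the hub with its key in the keyway, still gripped and pressed against the hard bottom at about 22 N, and I handed the job in at about 22 s with no result shown.

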